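Punch-mark the blue-patched brass block

TASK

Take the spring-loaded marking punch from its round black mat and mark the brass block that has the blue patch: hold the punch upright, set its die on the middle of the patch and press gently straight down until the sprung die is pushed in about 7 mm, pause a moment, then lift it straight up without sliding. Do not touch the block with the yellow patch with the punch, and do not shift either block. Finally stand the punch upright on its mat again and let go.

Things in the scene. Friction and masses are not known exactly. Their poses are not given: they have to be found in the camera images.
- punch: Upright loose punch, 0.25 kg, 112 mm tall: aluminium handle 30 mm in diameter (grip it 38 to 104 mm up), red top, 40 mm flange 22 to 32 mm up. Origin: centre of the underside of the steel die (32 mm diameter) when relaxed; z up. The die springs up into the handle by at most 10 mm: yields at 4 N, 8 N at 4 mm, 12 N at 8 mm. 6 to 9 mm for 0.5 s marks well; under 4 mm is too faint, over 40 N too hard.
- block_blue: Brass block to be marked, 110 x 38 x 38 mm, loose, about 0.6 kg, lying flat; origin at the centre of its underside, x along its length, z up. On the centre of its top face (38 mm above the origin) is a round blue painted patch, 32 mm in diameter, with a white dot in the middle.
- block_yellow: The same brass block, but with a yellow patch on top: not to be marked. 110 x 38 x 38 mm, origin at the centre of its underside, x along its length.
- rest_mat: Fixed round black rubber mat, 100 mm in diameter and 6 mm thick, lying on a white foam pad (18 mm thick, 215 x 185 mm, fixed), on which the punch stands; origin at the centre of its underside, z up.

How it is judged:
On the way, in this order (a step that is already met when the one before it is completed fails the run):
1. punch pressed on the blue patch with over 8 N for 0.2 s, within 12 mm of its centre and 10 degrees of upright (contact force between punch and block_blue above 8 N and horizontal distance between punch and block_blue below 0.012 m and angle between punch's own z axis and vertical below 0.175 rad), for 0.2 s.
2. punch lifted 25 mm clear of the blue block, still within 25 mm of the patch's centre line (z of punch in the frame of block_blue above 0.063 m and horizontal distance between punch and block_blue below 0.025 m and contact force between punch and block_blue below 0.1 N), for 0.05 s.
At the end, for the whole second after the job is handed in: The punch stands upright (within 6 degrees) and at rest on the mat, its axis within 34 mm of the mat's centre (its die wholly on the mat); both blocks lie within 20 mm of where they were (horizontal distance between punch and rest_mat below 0.034 m and angle between punch's own z axis and vertical below 0.1 rad and z of punch in the frame of rest_mat between 0.002 and 0.012 m and linear speed of punch below 0.02 m/s and distance of each of block_blue, block_yellow from where it was at the start of the episode below 0.02 m); the robot touches nothing.
It fails at once if the punch touches the block with the yellow patch (contact force between punch and block_yellow above 0.5 N).
It fails at once if the punch is pressed on the blue block with more than 40 N (contact force between punch and block_blue above 40 N).
It fails at once if the punch bears on the blue block (over 1 N) more than 15 mm from the patch's centre, or slides out to there (contact force between punch and block_blue above 1 N and horizontal distance between punch and block_blue above 0.015 m).
It fails at once if the punch bears on the blue block (over 3 N) tilted by more than 15 degrees (contact force between punch and block_blue above 3 N and angle between punch's own z axis and vertical above 0.262 rad).
It fails at once if a block is shifted by more than 20 mm (distance of any of block_blue, block_yellow from where it was at the start of the episode above 0.02 m).
It also fails if it takes over 56 s, if anything falls off the work surface, if the arm or the gripper's body presses on something with over 40 N, if the wrist force passes 120 N, or if a joint passes its speed limit or range.

ROBOT

A 7-joint arm with a two-finger parallel gripper is mounted at the origin on a cart in front of the work surface, level with it; the furniture and walls round the work are solid. World frame = base frame: x ahead of the robot, y to its left, z up, the work surface at z = 0. Lengths are in m, angles in rad, forces in N, time in s.
With the tool pointing down it reaches from about 0.425 to 0.875 m from the base axis. Payload 4.7 kg.
Tool frame: the origin (TCP) lies between the finger pads; the fingertips stand 14 mm ahead of it and the grasp point (between the pads) lies 5 mm behind it; z points along the fingers, y is the line along which they close (so a half turn about z gives the same grasp; the last joint's range is limited). The gripper opens to 87 mm and grips with 3 to 60 N. Pads are 19 mm wide; open, the fingers measure 117 mm over their backs; the gripper's body (75 mm by 190 mm) begins 51 mm behind the grasp point.
Start: joints at [-1.102, 0.321, -0.07, 1.45, 0.023, 1.371, -0.057], TCP at [0.286, 0.584, 0.237] pointing down, gripper open.
Joint ranges: [-2.86, 2.86], [-0.3, 2.09], [-1.38, 1.24], [0.06, 2.45], [-1.56, 4.7], [0.09, 2.05], [-2.69, 2.69]. Speed limits (rad/s): [2.57, 2.57, 3.14, 3.14, 3.14, 3.14, 3.14].

INTERFACE

Orientations are given as a rotation vector (axis times angle).
In Python, from bench import ctrl gives the robot as it stands.
- The arm moves only by the tool step_arm, never from a script. Its argument "commands" is a list of rows, each an object with "travel": the shift along the tool's x, y, z in m, a list of three; "turn": the turn, a rotation vector about the tool's x, y, z in degrees, a list of three. A call has 1 to 5 rows; each row is the pose to reach, as a shift and turn from the pose commanded when the call began, along the tool's axes at that moment; what a row does not reach only later rows make up. A row lasts 1/10 s, in which the tool goes at most 50 mm and 8.59 degrees, less where a joint would pass 70% of its speed; a pose out of reach is approached as far as the arm can. A call with a gripper value outside its range is refused whole. "gripper" is the opening, from 0 (shut) to 1 (fully open), set as the call begins (left out, the last holds). The fingers move at their own pace and stop on an object; "force" is the grip in N (left out, the last holds). Time passes only in rows, so rows that repeat a pose let the fingers close. It gives the time, the measured TCP pose, the force, the opening and the grip force at its end, in the units of the state.
- ctrl.get_state(): the state, without advancing time (a new reading comes with each control period).
- ctrl.get_image(name): name is "scene" or "top"; returns the picture (480x640x3 uint8, red, green, blue); there is no depth.
- ctrl.camera_model(name): a dict with "fx", "fy", "cx", "cy" (pixels), "k1" (the pictures are not rectified: a ray, as slopes to the right and down, at radius r is drawn at 1 + k1 r^2 times it, then the intrinsics apply), "R" (3x3) and "t" (3): a world point X has camera coordinates R X + t. Camera axes: x right, y down, z forward; pixel columns grow to the right and rows downward; lengths in m; the calibration is good to about 2 mm. A picture is of the moment at which its call begins. camera_model takes no time and is no camera call.
- ctrl.close_job(): hands the job in; it is judged then, once.
The state is a dict: "time": time; "joint_positions": joint angles; "qd": joint speeds; "joint_torque": joint torques, N m; "position": TCP position; "tool_rot": TCP orientation; "ft_force": force on the tool from outside, world axes, zero at the start; "torque": the same for the moment, N m; "grip_width": opening from 0.0 (shut) to 1.0 (fully open); "grip_force": force on a finger pad.
Only numpy, scipy, OpenCV 4.12 (cv2) and the standard library are available. Lean on these libraries where they do the work, as an engineer would, in place of code of your own. Each camera call takes 0.05 s, during which the arm holds its last target. There are 200 camera calls.

## Working session

There is one attempt and no reset: what is moved stays moved. The work goes in short steps, Python scripts to look and compute and a tool call to move; the robot and the scene stay as the last step left them, time stands still between calls to the robot, and variables do not carry over. Pictures are saved under pics/ and viewed, at most 10 in all, crops included, and the job is handed in when it is done.

Besides the shell and the picture viewer there is one more tool, called as name([rows], argument=value, ...), one row to a line, values as JSON. step_arm: Moves the arm, as the interface text tells. Its arguments: {"type":"object","properties":{"commands":{"type":"array"},"gripper":{"type":"number"},"force":{"type":"number"}},"required":["commands"]}

```bash
mkdir -p pics
python3 - <<'E'
from bench import ctrl
import cv2
print(ctrl.get_state())
for n in("scene","top"):
    cv2.imwrite(f"pics/{n}0.png",ctrl.get_image(n)[:,:,::-1]); print(ctrl.camera_model(n))
E
```

```text
{'time': 0.0, 'joint_positions': array([-1.10187628,  0.32180879, -0.07006719,  1.45166992,  0.02259547,
        1.37076564, -0.05687839]), 'qd': array([-0.00016109, -0.00048624, -0.00100409,  0.00095511, -0.00030881,
        0.00032413, -0.00042077]), 'joint_torque': array([-3.26251495e-06, -4.91284096e+01, -4.03846046e-01, -3.12526739e+01,
       -6.39551715e-02,  4.41391964e-02,  1.67522103e-04]), 'position': array([0.28537106, 0.58343385, 0.23547311]), 'tool_rot': array([-7.08161410e-01, -3.06040253e+00,  2.88468597e-03]), 'ft_force': array([0.00428548, 0.09516748, 0.82158677]), 'torque': array([-0.03042895, -0.02881048,  0.04484958]), 'grip_force': 0.0, 'grip_width': 1.0003600172794462}
{'fx': 453.3663709840415, 'fy': 453.3663709840415, 'cx': 322.9656361511054, 'cy': 244.35863655500034, 'k1': 0.03356083092095731, 'R': array([[ 0.687428  , -0.72607894,  0.01587826],
       [-0.5133964 , -0.50129866, -0.69650828],
       [ 0.51367975,  0.47064745, -0.71737305]]), 't': array([-0.3177546 ,  0.36872792,  0.56296089])}
{'fx': 527.3775987478965, 'fy': 527.3775987478965, 'cx': 321.4173347055102, 'cy': 228.1927292290351, 'k1': -0.1391472212790338, 'R': array([[-0.00346043, -0.99916363, -0.0407438 ],
       [-0.99820182,  0.0058896 , -0.05965259],
       [ 0.05984266,  0.04046411, -0.99738734]]), 't': array([0.1005607 , 0.54515039, 0.86070714])}
```

View pics/top0.png

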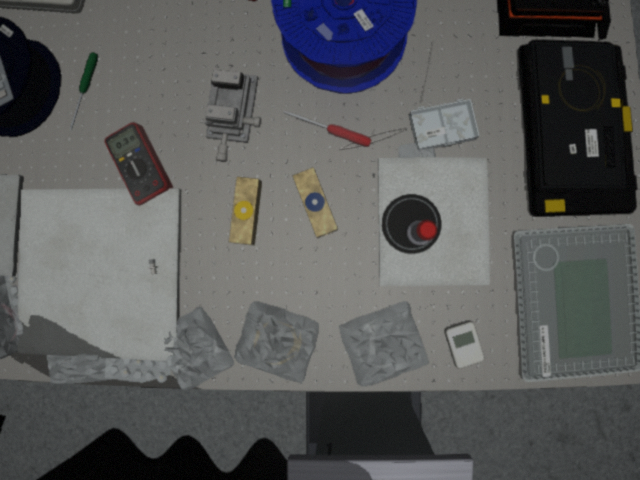

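View pics/scene0.png

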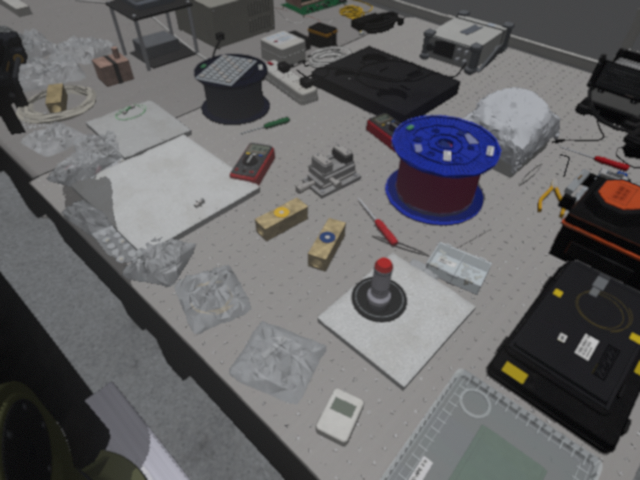

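The top view shows the blue patch near (315,202), the yellow patch near (243,211), the mat centred near (412,223) and the red punch top near (428,230). The scene view has the punch top at (383,265), the blue dot at (327,238) and the yellow at (284,210).

```bash
cat > h.py <<'E'
import numpy as np, cv2
from bench import ctrl
from scipy.optimize import brentq
def ray(n,u,v):
    m=ctrl.camera_model(n); d=np.array([(u-m['cx'])/m['fx'],(v-m['cy'])/m['fy']]); rd=np.hypot(*d)
    r=brentq(lambda r:r*(1+m['k1']*r*r)-rd,0,1.2) ; d=d*(r/rd if rd>0 else 1)
    R=np.array(m['R']);return -R.T@np.array(m['t']), R.T@np.array([*d,1])
def atz(n,u,v,z):
    c,d=ray(n,u,v); return c+d*(z-c[2])/d[2]
def tri(u1,v1,u2,v2):
    (a,p),(b,q)=ray('top',u1,v1),ray('scene',u2,v2)
    s=np.linalg.lstsq(np.c_[p,-q],b-a,rcond=None)[0]; A,B=a+s[0]*p,b+s[1]*q
    return (A+B)/2,np.linalg.norm(A-B)
def blob(img,box,f):
    x0,y0,x1,y1=box; c=img[y0:y1,x0:x1].astype(int); m=f(c[...,0],c[...,1],c[...,2]).astype(np.uint8)
    n,l,s,ce=cv2.connectedComponentsWithStats(m); k=1+s[1:,4].argmax(); return ce[k]+[x0,y0],s[k,4],(l==k)
E
python3 - <<'E'
from h import *
T=cv2.imread('pics/top0.png')[:,:,::-1];S=cv2.imread('pics/scene0.png')[:,:,::-1]
blue=lambda r,g,b:b>r+15
yel=lambda r,g,b:(r>b+90)
red=lambda r,g,b:r>g+70
for nm,f,bt,bs in(('blue',blue,(295,180,335,225),(310,225,345,250)),('yel',yel,(225,190,262,230),(265,195,305,225)),('red',red,(405,210,445,250),(370,250,400,275))):
    a=blob(T,bt,f);b=blob(S,bs,f);z=.136 if nm=='red' else .038
    print(nm,a[:2],b[:2],tri(*a[0],*b[0]),atz('top',*a[0],z),atz('scene',*b[0],z))
a=blob(T,(375,190,445,256),lambda r,g,b:(r<50)&(g<50)&(b<50))
m=a[2].astype(np.uint8); c=max(cv2.findContours(m,0,2)[0],key=cv2.contourArea); e=cv2.minEnclosingCircle(c);print(e); u,v=np.add(e[0],(375,190));print('mat',atz('top',u,v,.024))
# block corner-ish: orientation from brass mask
for nm,bx in(('blue',(280,155,350,245)),('yel',(215,165,275,255))):
    a=blob(T,bx,lambda r,g,b:(r>b+25)|(b>r+15)); m=a[2].astype(np.uint8); c=max(cv2.findContours(m,0,2)[0],key=cv2.contourArea); R=cv2.minAreaRect(c)
    P=[atz('top',*(q+np.array(bx[:2])),.038)[:2].round(3) for q in cv2.boxPoints(R)];print(nm,R,P,[np.linalg.norm(P[i]-P[i-1]).round(3) for i in(0,1)])
from scipy.spatial.transform import Rotation as Ro
s=ctrl.get_state();print(Ro.from_rotvec(s['tool_rot']).as_matrix().round(3))
o=np.hstack([cv2.resize(T[130:290,270:470],(800,640))]);cv2.imwrite('pics/c.png',cv2.resize(o,(750,600))[:,:,::-1])
E
```

```text
blue (array([314.3907563 , 201.55042017]), np.int32(238)) (array([327.08264463, 236.78512397]), np.int32(121)) (array([0.58794556, 0.1085915 , 0.03916485]), np.float64(0.00025564712154908315)) [0.58816413 0.10856255 0.038     ] [0.58872567 0.10946005 0.038     ]
yel (array([243.3974359 , 209.85042735]), np.int32(234)) (array([281.18627451, 211.70588235]), np.int32(102)) (array([0.5749891 , 0.22575786, 0.03981609]), np.float64(0.0008772179211835253)) [0.57547897 0.2257977  0.038     ] [0.57601445 0.22763996 0.038     ]
red (array([427.42639594, 229.41624365]), np.int32(197)) (array([383.72580645, 263.        ]), np.int32(124)) (array([ 0.53575672, -0.05938269,  0.13517456]), np.float64(0.0005477036747244757)) [ 0.53589008 -0.05946104  0.136     ] [ 0.53489674 -0.05959044  0.136     ]
((36.43865203857422, 33.214725494384766), 24.218793869018555)
mat [ 0.55263624 -0.05110762  0.024     ]
blue ((34.518856048583984, 46.99262237548828), (66.84703826904297, 22.835689544677734), 68.62937927246094) [array([0.632, 0.146]), array([0.646, 0.111]), array([0.543, 0.071]), array([0.53 , 0.106])] [np.float64(0.11), np.float64(0.038)]
yel ((28.54669189453125, 45.098453521728516), (22.915369033813477, 66.18199157714844), 6.632514476776123) [array([0.523, 0.251]), array([0.632, 0.239]), array([0.627, 0.201]), array([0.519, 0.213])] [np.float64(0.038), np.float64(0.11)]
[[-0.898  0.439 -0.001]
 [ 0.439  0.898 -0.002]
 [-0.    -0.002 -1.   ]]
```

View pics/c.png

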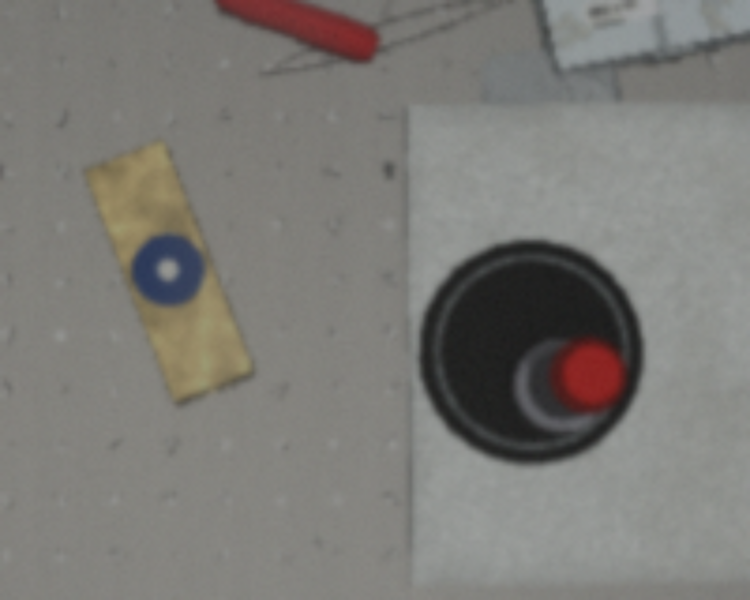

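Crop: the blue patch is centred at (168,269), the mat at (531,351) and the red top at (590,377), all matching the measured positions. The block comes out at 110 x 38 mm and the punch top at z=0.135, as they should be.

Now I'll move above the punch.

step_arm([
  {"travel":[-0.036,-0.033,0],"turn":[0,0,8]},
  {"travel":[-0.072,-0.066,0],"turn":[0,0,16]},
  {"travel":[-0.108,-0.099,0],"turn":[0,0,24]},
  {"travel":[-0.144,-0.132,0],"turn":[0,0,32]},
  {"travel":[-0.18,-0.165,0],"turn":[0,0,40]},
], gripper=1)

```text
time: 0.6
position: [0.3751, 0.3545, 0.2362]
tool_rot: [-1.72, -2.629, 0.001]
ft_force: [1.1, 0.1, -0.1]
grip_width: 0.999
grip_force: 0.0
```

```bash
cat >> h.py <<'E'
from scipy.spatial.transform import Rotation as Ro
def plan(x,y,z,yaw):
    "delta in tool axes to reach TCP xyz, pointing down, tool y axis at angle yaw (deg)"
    s=ctrl.get_state(); R=Ro.from_rotvec(s['tool_rot'])
    a=np.deg2rad(yaw); Y=np.array([np.cos(a),np.sin(a),0]); Z=np.array([0,0,-1.]); G=Ro.from_matrix(np.c_[np.cross(Y,Z),Y,Z])
    print(s['time'],s['position'].round(4),'travel',R.inv().apply(np.array([x,y,z])-s['position']).round(4),'turn',np.rad2deg((R.inv()*G).as_rotvec()).round(2),'F',s['ft_force'].round(1),'g',s['grip_width'],s['grip_force'])
    print('q',s['joint_positions'].round(2))
E
python3 -c "
from h import *
plan(.5355,-.0595,.25,-6)"
```

```text
0.6 [0.3751 0.3545 0.2362] travel [-0.4436 -0.0189 -0.0138] turn [-2.000e-02  1.000e-02  2.962e+01] F [ 1.1  0.1 -0.1] g 0.9989257672088857 0.0
q [-0.92  0.04  0.11  1.78 -0.    1.32 -0.39]
```

step_arm([
  {"travel":[-0.048,-0.002,-0.0014],"turn":[0,0,3]},
  {"travel":[-0.096,-0.004,-0.003],"turn":[0,0,6]},
  {"travel":[-0.144,-0.006,-0.0045],"turn":[0,0,9]},
  {"travel":[-0.192,-0.008,-0.006],"turn":[0,0,12]},
  {"travel":[-0.24,-0.01,-0.007],"turn":[0,0,16]},
])

```text
time: 1.1
position: [0.4632, 0.1313, 0.2435]
tool_rot: [-2.065, -2.367, -0.001]
ft_force: [0.2, 0.3, -0.0]
grip_width: 0.998
grip_force: 0.0
```

```bash
python3 -c "
from h import *
plan(.5355,-.0595,.25,-6)"
```

```text
1.1 [0.4632 0.1313 0.2435] travel [-0.1988  0.0457 -0.0065] turn [ 1.000e-02 -2.000e-02  1.381e+01] F [ 0.2  0.3 -0. ] g 0.9976170739838811 0.0
q [-0.69 -0.06  0.35  1.86  0.02  1.34 -0.21]
```

step_arm([
  {"travel":[-0.046,0.011,-0.0015],"turn":[0,0,4]},
  {"travel":[-0.092,0.022,-0.003],"turn":[0,0,8]},
  {"travel":[-0.138,0.032,-0.0045],"turn":[0,0,12]},
  {"travel":[-0.184,0.042,-0.006],"turn":[0,0,13.8]},
  {"travel":[-0.199,0.0457,-0.0065],"turn":[0,0,13.8]},
])

```text
time: 1.6
position: [0.5362, -0.0639, 0.2502]
tool_rot: [2.339, 2.094, -0.002]
ft_force: [0.3, -0.1, 0.9]
grip_width: 0.996
grip_force: 0.0
```

Run:
```python
from h import *
plan(.5355,-.0595,.25,-6)
S=ctrl.get_image('scene');T=ctrl.get_image('top')
plan(.5355,-.0595,.094,-6)
cv2.imwrite('pics/a.png',cv2.resize(np.hstack([S[140:340,270:520],T[130:330,320:520]]),None,fx=1.75,fy=1.75)[:,:,::-1])
```

```text
1.6 [ 0.5362 -0.0639  0.2502] travel [ 0.0043 -0.0012  0.0002] turn [ 0.06  0.15 -0.33] F [ 0.3 -0.1  0.9] g 0.9962453195270625 0.0
q [-0.47  0.08  0.57  1.73 -0.04  1.35 -0.  ]
1.7 [ 0.5358 -0.0611  0.2498] travel [ 0.0018 -0.0005  0.1558] turn [-0.01  0.08 -0.2 ] F [-0.4  1.5  0.5] g 0.9949072856440014 0.0
q [-0.47  0.08  0.57  1.73 -0.04  1.35 -0.  ]
```

View pics/a.png

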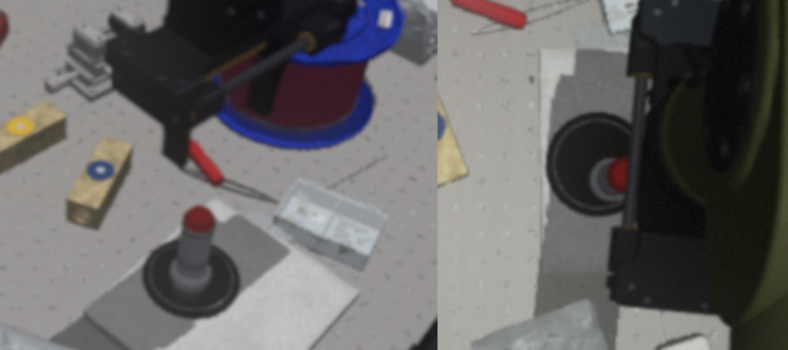

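The crop shows the open gripper over the punch: red top at (198,218) on the left, the body lying along x, and nothing beside the mat to foul. Descending to grasp.

step_arm([
  {"travel":[0.001,0,0.035]},
  {"travel":[0.001,0,0.075]},
  {"travel":[0.001,0,0.115]},
  {"travel":[0.001,0,0.145]},
  {"travel":[0.001,0,0.156]},
])

```text
$.commands[0]: bad value
```

step_arm([
  {"travel":[0,0,0]},
  {"travel":[0,0,0]},
  {"travel":[0,0,0]},
  {"travel":[0,0,0]},
  {"travel":[0,0,0]},
], gripper=0.45, force=30)

```text
$.commands[0]: bad value
```

Run:
```python
from h import *
plan(.5355,-.0595,.094,-6)
```

```text
1.7 [ 0.5358 -0.0611  0.2498] travel [ 0.0018 -0.0005  0.1558] turn [-0.01  0.08 -0.2 ] F [-0.4  1.5  0.5] g 0.9949072856440014 0.0
q [-0.47  0.08  0.57  1.73 -0.04  1.35 -0.  ]
```

Turn is required in each row.

step_arm([
  {"travel":[0.001,0,0.035],"turn":[0,0,0]},
  {"travel":[0.001,0,0.075],"turn":[0,0,0]},
  {"travel":[0.001,0,0.115],"turn":[0,0,0]},
  {"travel":[0.001,0,0.145],"turn":[0,0,0]},
  {"travel":[0.001,0,0.156],"turn":[0,0,0]},
])

```text
time: 2.2
position: [0.533, -0.0543, 0.0906]
tool_rot: [-2.326, -2.105, 0.007]
ft_force: [-0.1, 0.4, -0.7]
grip_width: 1.003
grip_force: 0.0
```

step_arm([
  {"travel":[0,0,0],"turn":[0,0,0]},
  {"travel":[0,0,0],"turn":[0,0,0]},
  {"travel":[0,0,0],"turn":[0,0,0]},
  {"travel":[0,0,0],"turn":[0,0,0]},
  {"travel":[0,0,0],"turn":[0,0,0]},
], gripper=0.45, force=30)

```text
time: 2.7
position: [0.5366, -0.0565, 0.0951]
tool_rot: [2.331, 2.104, 0.003]
ft_force: [0.1, -0.7, 0.3]
grip_width: 0.633
grip_force: 0.0
```

Run:
```python
from h import *
plan(.5355,-.0595,.094,-6)
```

```text
2.7 [ 0.5366 -0.0565  0.0951] travel [-0.0031 -0.0008  0.0011] turn [ 0.11 -0.04  0.14] F [ 0.1 -0.7  0.3] g 0.6327684820996199 0.0
q [-0.44  0.22  0.56  1.91 -0.14  1.04  0.07]
```

step_arm([
  {"travel":[-0.001,0,0],"turn":[0,0,0]},
  {"travel":[-0.002,0,0],"turn":[0,0,0]},
  {"travel":[-0.002,0,0],"turn":[0,0,0]},
  {"travel":[-0.002,0,0],"turn":[0,0,0]},
  {"travel":[-0.002,0,0],"turn":[0,0,0]},
])

```text
time: 3.2
position: [0.5357, -0.0585, 0.094]
tool_rot: [-2.332, -2.105, 0.0]
ft_force: [-0.7, 0.4, -0.3]
grip_width: 0.454
grip_force: 0.0
```

step_arm([
  {"travel":[0,0,0],"turn":[0,0,0]},
  {"travel":[0,0,0],"turn":[0,0,0]},
  {"travel":[0,0,0],"turn":[0,0,0]},
  {"travel":[0,0,0],"turn":[0,0,0]},
  {"travel":[0,0,0],"turn":[0,0,0]},
], gripper=0, force=40)

```text
time: 3.7
position: [0.5357, -0.0585, 0.094]
tool_rot: [2.332, 2.105, 0.0]
ft_force: [-0.3, 0.1, -0.7]
grip_width: 0.333
grip_force: 40.0
```

Run:
```python
from h import *
plan(.5355,-.0595,.094,-6)
```

```text
3.7 [ 0.5357 -0.0585  0.094 ] travel [-0.001  -0.0001  0.    ] turn [ 0.01 -0.    0.15] F [-0.3  0.1 -0.7] g 0.3330696998855967 39.99979362648446
q [-0.44  0.22  0.56  1.91 -0.14  1.04  0.07]
```

step_arm([
  {"travel":[0,0,-0.01],"turn":[0,0,0]},
  {"travel":[0,0,-0.025],"turn":[0,0,0]},
  {"travel":[0,0,-0.045],"turn":[0,0,0]},
  {"travel":[0,0,-0.065],"turn":[0,0,0]},
  {"travel":[0,0,-0.075],"turn":[0,0,0]},
])

```text
time: 4.2
position: [0.5369, -0.0588, 0.172]
tool_rot: [2.331, 2.103, 0.005]
ft_force: [0.6, 0.2, -2.2]
grip_width: 0.335
grip_force: 40.0
```

Run:
```python
from h import *
plan(.588,.1095,.169,10)
```

```text
4.2 [ 0.5369 -0.0588  0.172 ] travel [0.1726 0.0336 0.0032] turn [  0.22  -0.02 -15.87] F [ 0.6  0.2 -2.2] g 0.33488310658811543 39.99977854255121
q [-0.47  0.13  0.57  1.83 -0.08  1.19  0.03]
```

step_arm([
  {"travel":[0.01,0.002,0],"turn":[0,0,-1]},
  {"travel":[0.03,0.006,0],"turn":[0,0,-3]},
  {"travel":[0.053,0.01,0],"turn":[0,0,-5]},
  {"travel":[0.076,0.015,0],"turn":[0,0,-7]},
  {"travel":[0.1,0.019,0],"turn":[0,0,-9]},
])

```text
time: 4.7
position: [0.565, 0.0422, 0.1682]
tool_rot: [-2.153, -2.286, 0.001]
ft_force: [-0.2, 0.3, -2.2]
grip_width: 0.337
grip_force: 40.0
```

Run:
```python
from h import *
plan(.588,.1095,.169,10)
```

```text
4.7 [0.565  0.0422 0.1682] travel [ 0.0658  0.027  -0.0008] turn [-0.07 -0.01 -6.57] F [-0.2  0.3 -2.2] g 0.3370271564872041 39.99951935838908
q [-0.55  0.2   0.49  1.77 -0.1   1.2   0.02]
```

step_arm([
  {"travel":[0.018,0.007,0],"turn":[0,0,-2]},
  {"travel":[0.036,0.015,0],"turn":[0,0,-4]},
  {"travel":[0.052,0.021,0],"turn":[0,0,-6]},
  {"travel":[0.062,0.026,0],"turn":[0,0,-6.5]},
  {"travel":[0.066,0.027,0],"turn":[0,0,-6.5]},
])

```text
time: 5.2
position: [0.5886, 0.1078, 0.1689]
tool_rot: [2.025, 2.402, 0.0]
ft_force: [-0.4, 0.3, -2.5]
grip_width: 0.335
grip_force: 40.0
```

step_arm([
  {"travel":[0,0,0],"turn":[0,0,0]},
  {"travel":[0,0,0],"turn":[0,0,0]},
  {"travel":[0,0,0],"turn":[0,0,0]},
])

```text
time: 5.5
position: [0.5881, 0.1051, 0.1692]
tool_rot: [2.029, 2.398, -0.0]
ft_force: [-0.1, 0.7, -2.0]
grip_width: 0.335
grip_force: 40.0
```

Run:
```python
from h import *
S=ctrl.get_image('scene');T=ctrl.get_image('top')
plan(.588,.1095,.169,10)
cv2.imwrite('pics/b.png',np.hstack([cv2.resize(S[160:280,260:400],(700,600),interpolation=cv2.INTER_CUBIC)])[:,:,::-1])
cv2.imwrite('pics/bt.png',T[:,:,::-1])
```

```text
5.6 [0.5881 0.1055 0.1692] travel [0.004  0.0006 0.0002] turn [ 0.01  0.   -0.44] F [-0.  -0.5 -2.6] g 0.3367854951510088 39.999767270637676
q [-0.6   0.26  0.44  1.69 -0.12  1.22  0.04]
```

View pics/b.png

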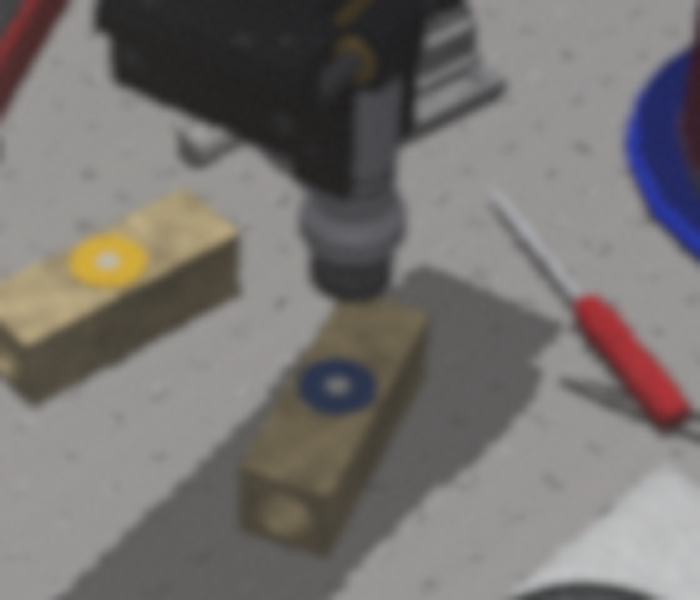

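The crop shows the punch hanging upright: die underside ellipse centred near (350,272), blue dot at (338,384). The yellow block is well to the left.

Run:
```python
from h import *
m=ctrl.camera_model('scene')
f=lambda x,y:(260+x/5,160+y/5)
print(atz('scene',*f(350,272),.099),atz('scene',*f(338,384),.038))
# flange: 22-32mm up; handle axis
for P in([.588,.1055,.099],[.588,.1055,.131],[.587,.1045,.099]):
    p=cv2.projectPoints(np.array([P]),cv2.Rodrigues(m['R'])[0],m['t'],np.array([[m['fx'],0,m['cx']],[0,m['fy'],m['cy']],[0,0,1.]]),np.array([m['k1'],0,0,0]))[0].ravel()
    print((p-[260,160])*5)
```

```text
[0.58998421 0.10506931 0.099     ] [0.58940538 0.10870549 0.038     ]
[345.52786761 274.01327144]
[347.79539129 208.27403914]
[345.66757044 276.57139628]
```

Aligning by +4 mm in y, then descending close to the patch.

step_arm([
  {"travel":[0.0035,-0.0005,0.0],"turn":[0,0,0]},
  {"travel":[0.0035,-0.0005,0.01],"turn":[0,0,0]},
  {"travel":[0.0035,-0.0005,0.025],"turn":[0,0,0]},
  {"travel":[0.0035,-0.0005,0.04],"turn":[0,0,0]},
  {"travel":[0.0035,-0.0005,0.05],"turn":[0,0,0]},
])

```text
time: 6.1
position: [0.5858, 0.1094, 0.1164]
tool_rot: [-2.026, -2.399, 0.004]
ft_force: [0.1, -0.1, -1.8]
grip_width: 0.332
grip_force: 40.0
```

step_arm([
  {"travel":[0,0,0],"turn":[0,0,0]},
  {"travel":[0,0,0],"turn":[0,0,0]},
  {"travel":[0,0,0],"turn":[0,0,0]},
])

```text
time: 6.4
position: [0.5877, 0.1098, 0.1197]
tool_rot: [2.026, 2.4, 0.002]
ft_force: [0.1, -0.8, -1.9]
grip_width: 0.332
grip_force: 40.0
```

Run:
```python
from h import *
S=ctrl.get_image('scene')
plan(.588,.1095,.108,10)
cv2.imwrite('pics/d.png',np.hstack([cv2.resize(S[160:280,260:400],(700,600),interpolation=cv2.INTER_CUBIC)])[:,:,::-1])
```

```text
6.45 [0.5877 0.1098 0.1198] travel [-0.0004  0.0002  0.0118] turn [ 0.08 -0.01 -0.36] F [ 0.2 -0.8 -3.1] g 0.3379340052210328 39.99983157205861
q [-0.59  0.31  0.43  1.74 -0.14  1.12  0.05]
```

View pics/d.png

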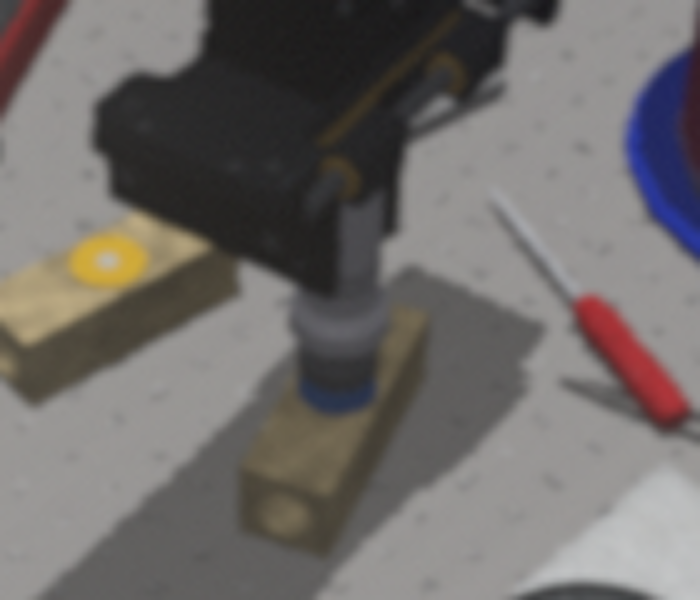

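The die is centred over the patch: die x≈337 against patch x≈338, patch rim showing below at y≈411, gap about 11 mm. Closing slowly.

step_arm([
  {"travel":[0,0,0.003],"turn":[0,0,0]},
  {"travel":[0,0,0.006],"turn":[0,0,0]},
  {"travel":[0,0,0.009],"turn":[0,0,0]},
  {"travel":[0,0,0.0105],"turn":[0,0,0]},
  {"travel":[0,0,0.0105],"turn":[0,0,0]},
])

```text
time: 6.95
position: [0.587, 0.1097, 0.1083]
tool_rot: [-2.027, -2.4, 0.0]
ft_force: [0.7, 0.4, -2.7]
grip_width: 0.34
grip_force: 40.0
```

step_arm([
  {"travel":[0,0,0.001],"turn":[0,0,0]},
  {"travel":[0,0,0.002],"turn":[0,0,0]},
  {"travel":[0,0,0.002],"turn":[0,0,0]},
  {"travel":[0,0,0.002],"turn":[0,0,0]},
])

```text
time: 7.35
position: [0.5872, 0.1098, 0.1072]
tool_rot: [2.027, 2.4, 0.001]
ft_force: [-2.9, -1.2, 2.7]
grip_width: 0.334
grip_force: 40.0
```

Contact at z≈0.108, with about 5 N. Pressing about 6 mm more.

step_arm([
  {"travel":[0,0,0.001],"turn":[0,0,0]},
  {"travel":[0,0,0.002],"turn":[0,0,0]},
  {"travel":[0,0,0.003],"turn":[0,0,0]},
  {"travel":[0,0,0.004],"turn":[0,0,0]},
  {"travel":[0,0,0.004],"turn":[0,0,0]},
])

```text
time: 7.85
position: [0.5873, 0.1098, 0.1032]
tool_rot: [2.027, 2.4, 0.001]
ft_force: [-3.0, -1.7, 7.8]
grip_width: 0.338
grip_force: 40.0
```

step_arm([
  {"travel":[0,0,0.001],"turn":[0,0,0]},
  {"travel":[0,0,0.0015],"turn":[0,0,0]},
  {"travel":[0,0,0.0015],"turn":[0,0,0]},
  {"travel":[0,0,0.0015],"turn":[0,0,0]},
  {"travel":[0,0,0.0015],"turn":[0,0,0]},
])

```text
time: 8.35
position: [0.5873, 0.1098, 0.102]
tool_rot: [2.027, 2.4, 0.001]
ft_force: [-3.6, -0.7, 9.1]
grip_width: 0.337
grip_force: 40.0
```

step_arm([
  {"travel":[0,0,0],"turn":[0,0,0]},
  {"travel":[0,0,0],"turn":[0,0,0]},
  {"travel":[0,0,0],"turn":[0,0,0]},
  {"travel":[0,0,0],"turn":[0,0,0]},
])

```text
time: 8.75
position: [0.5873, 0.1098, 0.102]
tool_rot: [2.027, 2.4, 0.001]
ft_force: [-3.7, -0.3, 8.5]
grip_width: 0.34
grip_force: 40.0
```

Pressed with about 11 N, so roughly 7 mm, for more than 0.6 s. Lifting straight up.

step_arm([
  {"travel":[0,0,-0.003],"turn":[0,0,0]},
  {"travel":[0,0,-0.006],"turn":[0,0,0]},
  {"travel":[0,0,-0.01],"turn":[0,0,0]},
  {"travel":[0,0,-0.018],"turn":[0,0,0]},
  {"travel":[0,0,-0.028],"turn":[0,0,0]},
])

```text
time: 9.25
position: [0.5865, 0.1097, 0.1286]
tool_rot: [-2.026, -2.4, 0.002]
ft_force: [-0.2, 0.7, -2.7]
grip_width: 0.339
grip_force: 40.0
```

step_arm([
  {"travel":[0,0,-0.01],"turn":[0,0,0]},
  {"travel":[0,0,-0.025],"turn":[0,0,0]},
  {"travel":[0,0,-0.038],"turn":[0,0,0]},
  {"travel":[0,0,-0.038],"turn":[0,0,0]},
  {"travel":[0,0,-0.038],"turn":[0,0,0]},
])

```text
time: 9.75
position: [0.5873, 0.1099, 0.1676]
tool_rot: [2.027, 2.4, 0.002]
ft_force: [-0.0, 0.8, -3.1]
grip_width: 0.336
grip_force: 40.0
```

Run:
```python
from h import *
plan(.5525,-.0500,.168,-6)
S=ctrl.get_image('scene')
cv2.imwrite('pics/e.png',np.hstack([cv2.resize(S[160:280,260:400],(700,600),interpolation=cv2.INTER_CUBIC)])[:,:,::-1])
```

```text
9.75 [0.5873 0.1099 0.1676] travel [-0.1518 -0.0611 -0.0005] turn [ 0.06 -0.03 15.65] F [-0.   0.8 -3.1] g 0.3359522094590851 39.9998150736792
q [-0.6   0.26  0.44  1.69 -0.12  1.21  0.03]
```

View pics/e.png

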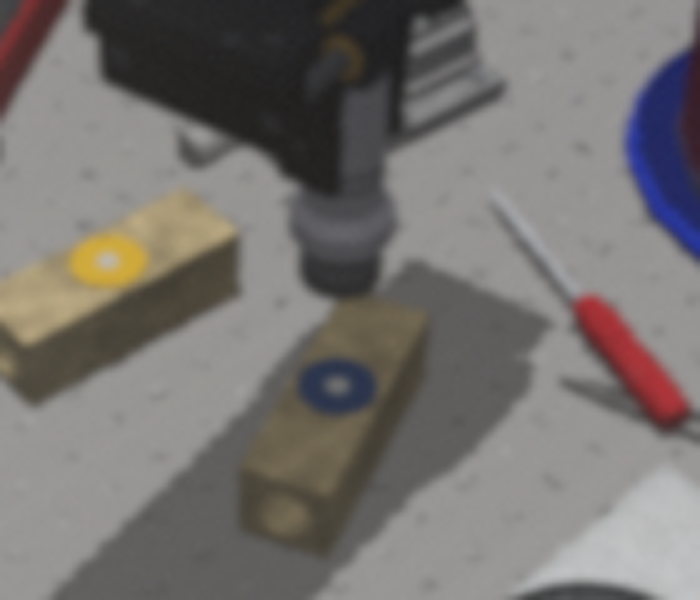

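The punch is clear and upright, with the die at (340,270). The blue dot is still at (338,384), so the block has not moved. Returning to the mat.

step_arm([
  {"travel":[-0.01,-0.004,0],"turn":[0,0,1]},
  {"travel":[-0.035,-0.014,0],"turn":[0,0,3]},
  {"travel":[-0.06,-0.024,0],"turn":[0,0,6]},
  {"travel":[-0.085,-0.034,0],"turn":[0,0,9]},
  {"travel":[-0.11,-0.044,0],"turn":[0,0,12]},
])

```text
time: 10.3
position: [0.5611, -0.01, 0.1672]
tool_rot: [2.274, 2.167, -0.0]
ft_force: [1.0, -0.3, -3.0]
grip_width: 0.337
grip_force: 40.0
```

Run:
```python
from h import *
plan(.5525,-.0500,.168,-6)
```

```text
10.3 [ 0.5611 -0.01    0.1672] travel [-0.0404 -0.0067 -0.0008] turn [0.   0.01 3.23] F [ 1.  -0.3 -3. ] g 0.3365701888140194 39.99912205094006
q [-0.5   0.19  0.53  1.78 -0.1   1.2   0.01]
```

step_arm([
  {"travel":[-0.02,-0.0035,0],"turn":[0,0,2]},
  {"travel":[-0.035,-0.006,0],"turn":[0,0,3.2]},
  {"travel":[-0.0404,-0.007,0],"turn":[0,0,3.2]},
  {"travel":[-0.0404,-0.007,0.005],"turn":[0,0,3.2]},
  {"travel":[-0.0404,-0.007,0.015],"turn":[0,0,3.2]},
])

```text
time: 10.8
position: [0.5544, -0.0447, 0.1521]
tool_rot: [2.324, 2.113, 0.003]
ft_force: [0.3, 0.4, -2.8]
grip_width: 0.335
grip_force: 40.0
```

step_arm([
  {"travel":[0,0,0.015],"turn":[0,0,0]},
  {"travel":[0,0,0.03],"turn":[0,0,0]},
  {"travel":[0,0,0.042],"turn":[0,0,0]},
  {"travel":[0,0,0.048],"turn":[0,0,0]},
  {"travel":[0,0,0.048],"turn":[0,0,0]},
])

```text
time: 11.3
position: [0.5526, -0.046, 0.1026]
tool_rot: [-2.325, -2.11, 0.003]
ft_force: [0.7, -0.7, -2.4]
grip_width: 0.334
grip_force: 40.0
```

step_arm([
  {"travel":[0,0,0.002],"turn":[0,0,0]},
  {"travel":[0,0,0.004],"turn":[0,0,0]},
  {"travel":[0,0,0.006],"turn":[0,0,0]},
  {"travel":[0,0,0.006],"turn":[0,0,0]},
])

```text
time: 11.7
position: [0.5535, -0.0461, 0.0981]
tool_rot: [-2.327, -2.111, -0.0]
ft_force: [0.1, 0.4, -2.1]
grip_width: 0.334
grip_force: 40.0
```

Run:
```python
from h import *
plan(.5525,-.0500,.094,-6)
```

```text
11.7 [ 0.5535 -0.0461  0.0981] travel [-0.004  -0.0006  0.0041] turn [ 0.01 -0.01  0.44] F [ 0.1  0.4 -2.1] g 0.33391239011734913 39.99979525397066
q [-0.45  0.25  0.55  1.87 -0.15  1.06  0.07]
```

step_arm([
  {"travel":[0,0,0.001],"turn":[0,0,0]},
  {"travel":[0,0,0.002],"turn":[0,0,0]},
  {"travel":[0,0,0.003],"turn":[0,0,0]},
  {"travel":[0,0,0.004],"turn":[0,0,0]},
  {"travel":[0,0,0.004],"turn":[0,0,0]},
])

```text
time: 12.2
position: [0.5535, -0.0462, 0.0941]
tool_rot: [2.327, 2.111, 0.0]
ft_force: [-0.5, -0.1, -3.3]
grip_width: 0.332
grip_force: 40.0
```

step_arm([
  {"travel":[0,0,0.0005],"turn":[0,0,0]},
  {"travel":[0,0,0.001],"turn":[0,0,0]},
  {"travel":[0,0,0.001],"turn":[0,0,0]},
  {"travel":[0,0,0.001],"turn":[0,0,0]},
])

```text
time: 12.6
position: [0.5537, -0.0461, 0.0934]
tool_rot: [2.326, 2.111, 0.001]
ft_force: [-1.5, -0.2, 3.0]
grip_width: 0.334
grip_force: 40.0
```

The die bears on the mat. Easing off slightly, then releasing.

step_arm([
  {"travel":[0,0,-0.0006],"turn":[0,0,0]},
  {"travel":[0,0,-0.0006],"turn":[0,0,0]},
  {"travel":[0,0,-0.0006],"turn":[0,0,0]},
])

```text
time: 12.9
position: [0.5536, -0.0462, 0.0938]
tool_rot: [2.326, 2.111, 0.0]
ft_force: [-1.9, -0.3, 2.7]
grip_width: 0.335
grip_force: 40.0
```

step_arm([
  {"travel":[0,0,0],"turn":[0,0,0]},
  {"travel":[0,0,0],"turn":[0,0,0]},
  {"travel":[0,0,0],"turn":[0,0,0]},
  {"travel":[0,0,0],"turn":[0,0,0]},
  {"travel":[0,0,0],"turn":[0,0,0]},
], gripper=0.8)

```text
time: 13.4
position: [0.5534, -0.0462, 0.0936]
tool_rot: [2.327, 2.111, -0.0]
ft_force: [-0.2, 0.4, -0.7]
grip_width: 0.71
grip_force: 0.0
```

step_arm([
  {"travel":[0,0,0],"turn":[0,0,0]},
  {"travel":[0,0,0],"turn":[0,0,0]},
  {"travel":[0,0,0],"turn":[0,0,0]},
  {"travel":[0,0,0],"turn":[0,0,0]},
  {"travel":[0,0,0],"turn":[0,0,0]},
])

```text
time: 13.9
position: [0.5535, -0.0462, 0.0937]
tool_rot: [-2.327, -2.111, -0.0]
ft_force: [0.3, 0.7, 0.6]
grip_width: 0.8
grip_force: 0.0
```

step_arm([
  {"travel":[0,0,-0.01],"turn":[0,0,0]},
  {"travel":[0,0,-0.03],"turn":[0,0,0]},
  {"travel":[0,0,-0.06],"turn":[0,0,0]},
  {"travel":[0,0,-0.095],"turn":[0,0,0]},
  {"travel":[0,0,-0.13],"turn":[0,0,0]},
])

```text
time: 14.4
position: [0.5533, -0.0463, 0.2256]
tool_rot: [2.327, 2.111, 0.001]
ft_force: [0.6, -0.2, 0.8]
grip_width: 0.798
grip_force: 0.0
```

step_arm([
  {"travel":[0,0,-0.01],"turn":[0,0,0]},
  {"travel":[0,0,-0.01],"turn":[0,0,0]},
  {"travel":[0,0,-0.01],"turn":[0,0,0]},
  {"travel":[0,0,-0.01],"turn":[0,0,0]},
  {"travel":[0,0,-0.01],"turn":[0,0,0]},
])

```text
time: 14.9
position: [0.5526, -0.0461, 0.2321]
tool_rot: [-2.325, -2.11, 0.003]
ft_force: [-0.0, -0.5, -0.3]
grip_width: 0.8
grip_force: 0.0
```

Run:
```python
from h import *
S=ctrl.get_image('scene')
cv2.imwrite('pics/f.png',cv2.resize(S[180:340,260:460],(750,600),interpolation=cv2.INTER_CUBIC)[:,:,::-1])
b=blob(S,(370,240,410,280),lambda r,g,b:r>g+50); print(b[:2],atz('scene',*b[0],.136),blob(S,(310,225,345,250),lambda r,g,b:b>r+15)[:2]); plan(.55,-.05,.2,-6)
```

```text
(array([384.5      , 253.1372549]), np.int32(102)) [ 0.55253168 -0.04734109  0.136     ] (array([327.06557377, 236.82786885]), np.int32(122))
14.95 [ 0.5528 -0.0461  0.2324] travel [-0.0041 -0.0024  0.0324] turn [-0.12  0.03  0.44] F [-0.5 -0.1 -1.4] g 0.7976720761423955 0.0
q [-0.48  0.13  0.57  1.71 -0.07  1.32  0.  ]
```

View pics/f.png

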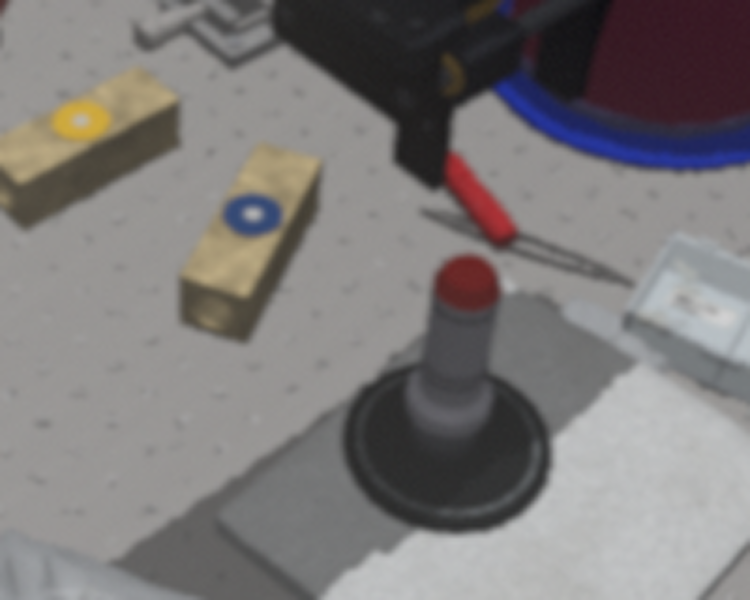

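The punch stands upright at the mat's centre, red top at (467,283) and mat at (448,445). It is released, the gripper is clear above, and the blue patch is where it was.

```bash
python3 -c "
from bench import ctrl
print(ctrl.close_job())"
```

```text
the job is handed in; nothing more can be done
None
```

I marked the blue-patched block with about 11 N (roughly 7 mm of die travel, held over 0.6 s), stood the punch back upright near the mat's centre, released it and handed the job in; no verdict came back.

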